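# Pump up the vacuum table and gauge the marked spot

## Robot

A 6-joint arm with a two-finger parallel gripper is mounted at the origin on a cart in front of the work surface, level with it; the furniture and walls round the work are solid. World frame = base frame: x ahead of the robot, y to its left, z up, the work surface at z = 0. Lengths are in mm, angles in rad, forces in N, time in s.
With the tool pointing down it reaches from about 275 to 975 mm from the base axis. Payload 8.4 kg.
Tool frame: the origin (TCP) lies on the centre line of the jaws, within the pads' length; the fingertips stand robot.finger_overhang ahead of it and the grasp point (between the pads) is the TCP (robot.finger_overhang is the distance from the TCP to the fingertips, in mm); z points along the fingers, y is the direction in which the jaws open and shut (so a half turn about z gives the same grasp; the last joint's range is limited). The gripper opens to 92 mm and grips with 3 to 60 N. Pads are 20 mm wide; open, the fingers measure 128 mm over their backs; the gripper's body (75 mm by 189 mm) begins 69 mm behind the grasp point.
Start: joints at [-1.333, 0.353, 1.633, -0, 1.155, -0.002], TCP at [148.441, -607.118, 193.983] pointing down, gripper open.
Joint ranges: [-2.63, 2.63], [-0.92, 2.1], [0.06, 2.66], [-1.3, 4.44], [0, 2.69], [-3.02, 3.02]. Speed limits (rad/s): [2.22, 2.22, 2.79, 3.14, 3.14, 3.14].

## Interface

Orientations are given as a rotation vector (axis times angle).
In Python, from bench import robot gives the robot as it stands. The module is installed in compiled form; this text tells all that it offers.
- The arm moves only by the tool arm_command, never from a script. Its argument "moves" is one flat list of numbers, 7 for each row, row after row: the shift along the tool's x, y, z in cm, then the turn, a rotation vector about the tool's x, y, z in rad, then the gripper command: -1 is shut, 1 is fully open, values between are in proportion. A call has 1 to 5 rows; each row is the pose to reach, as a shift and turn from the pose commanded when the call began, along the tool's axes at that moment; what a row does not reach only later rows make up. A row lasts 1/12 s, in which the tool goes at most 41.7 mm and 7.16 degrees, less where a joint would pass 70% of its speed; a pose out of reach is approached as far as the arm can. A call with a gripper value outside its range is refused whole. The fingers move at their own pace and stop on an object; "newtons" is the grip in N (left out, the last holds). Time passes only in rows, so rows that repeat a pose let the fingers close. It gives the time, the measured TCP pose, the force and the opening at its end, in the units of the state.
- robot.state(): the state, without advancing time (a new reading comes with each control period).
- robot.camera(name): name is "scene" or "side" or "wrist"; returns a dict with "image" (480x640x3 uint8, blue, green, red), "intrinsics" (3x3 intrinsics, pixels), "rvec" (rotation vector, rad) and "tvec" (3), from world to camera coordinates, as OpenCV has them. Camera axes: x right, y down, z forward; pixel columns grow to the right and rows downward; lengths in mm; the calibration is good to about 2 mm. A picture is of the moment at which its call begins. There is no depth.
- robot.job_done(): hands the job in, once; it reports no verdict.
The state is a dict: "t": time; "q": joint angles; "qvel": joint speeds; "joint_efforts": joint torques, N m; "tool_pos": TCP position; "orientation": TCP orientation; "force": force on the tool from outside, world axes, zero at the start; "wrist_torque": the same for the moment, N m; "width": finger opening in mm.
Only numpy, scipy, OpenCV 4.12 (cv2) and the standard library are available. Lean on these libraries where they do the work, as an engineer would, in place of code of your own. Each camera call takes 0.05 s, during which the arm holds its last target. There are 200 camera calls.

## Task

Give the red-armed hand pump of the tilting vacuum table three full strokes, each all the way down to its stop and all the way back up. Then take the blue spring probe out of its stand and hold its tip on the yellow spot of the tilted panel, square to the panel and pressed gently so that its plunger is about half way in (the nose ends within the plunger's green band). Finish like that, still holding the probe against the spot, and leave the bottle, the loose knob and the ring where they are.

Things in the scene. Friction and masses are not known exactly. Their poses are not given: they have to be found in the camera images.
- vac_fixture: Fixed vacuum table with hand pump: base 130 (x) x 180 (y) x 14 mm; origin at the centre of its underside, z up, -x its front (towards the robot). -y half: dark table 112 x 98 mm carrying a bright panel, hinged at its front edge and raised at the back by a locked angle that differs each time; it stays under 120 mm high. +y half: the pump; its lever's pivot is at x +45, y +55, z 80 mm.
- spot (a point): Centre of the yellow spot (14 mm across, with a blue rim 20 mm across) on the face of the tilted panel; its place across the panel differs each time. Its z axis is the outward normal of the panel (upwards and towards the fixture's front, 0.3 to 0.6 rad from vertical), its x axis points up the slope and y across it.
- lever_pad (a point): Centre of the upper face of the black pad (42 x 36 mm, 12 mm thick) at the free end of the red pump lever, 175 mm from its pivot; the lever points to the fixture's -x and moves in its x-z plane. Raised, the pad's top is about 157 mm above the bench, at the lower stop about 55 mm; meanwhile it moves up to 15 mm to -x. A bench clamp's upright handle, 240 mm tall, may stand 0.1 m behind it.
- pump_lever (a joint): Angle of the pump lever: 0 is fully up (it rests there, 0.42 rad above level), 0.6 rad is fully down at the stop (0.18 rad below level). A spring brings it up by itself in about half a second when let go; at the pad it takes about 3 N to start and 8 N to hold it down.
- probe_grip (a point): Centre of the probe's blue round handle (22 mm diameter, 86 mm long, this point half-way along). Below it is a flange 34 mm in diameter and 6 mm thick, its underside 49 mm below this point; on top a steel cap 6 mm tall. z axis: along the probe, from the tip towards the cap. About 0.12 kg. At first it stands upright in its stand.
- probe_tip (a point): End of the probe's plunger (round, 8 mm diameter), 107 mm below the handle centre along the probe when the plunger is out. Below the flange is a steel nose of 16 mm diameter and 42 mm length; the plunger stands 16 mm out of it.
- plunger (a joint): How far the plunger is pushed into the nose, 0 (out) to 0.012 m (at its stop); spring 0.6 N plus 0.3 N per mm. A green band on the plunger runs from 3 to 9 mm from the nose when it is out.
- stand: Grey block 60 x 60 x 64 mm, fixed, with an upright hole of 23 mm diameter right through; origin at the centre of its underside. The probe hangs in the hole with its flange on the top face, and lifts out straight up (58 mm).
- fluid_bottle: Bystander: white and blue bottle, 35 mm diameter, 94 mm tall; origin at the centre of its underside.
- spare_knob: Bystander: loose nickel thumb knob, 48 mm diameter, 39 mm tall; origin at the centre of its underside.
- setting_ring: Bystander: steel ring 52 mm in diameter, 18 mm tall; origin at the centre of its underside.

How it is judged (in metres and radians):
On the way, in this order (a step that is already met when the one before it is completed fails the run):
1. the pump lever is pressed fully down (1 of 3) (value of joint pump_lever above 0.5 rad), for 0.05 s.
2. the pump lever has come fully back up (1 of 3) (value of joint pump_lever below 0.08 rad), for 0.05 s.
3. the pump lever is pressed fully down (2 of 3) (value of joint pump_lever above 0.5 rad), for 0.05 s.
4. the pump lever has come fully back up (2 of 3) (value of joint pump_lever below 0.08 rad), for 0.05 s.
5. the pump lever is pressed fully down (3 of 3) (value of joint pump_lever above 0.5 rad), for 0.05 s.
6. the pump lever has come fully back up (3 of 3) (value of joint pump_lever below 0.08 rad), for 0.05 s.
7. the probe is lifted clear out of its stand (height (world z) of probe_tip above 0.07 m and contact force between probe and stand below 0.05 N), for 0.1 s.
At the end, for the whole second after the job is handed in: The gripper holds the probe still, clear of its stand: its tip within 7 mm of the centre of the yellow spot, its axis within 0.14 rad (8 degrees) of the panel's normal, the plunger pushed in 2.5 to 9.5 mm, the probe pressing on the panel with 0.4 to 8 N, and the pump lever back up (distance between probe_tip and spot below 0.007 m and angle between the z axis of probe_grip and the z axis of spot, either way round below 0.14 rad and value of joint plunger between 0.0025 and 0.0095 m and contact force between probe and vac_fixture between 0.4 and 8 N and contact force between the fingers and probe above 1 N and contact force between probe and stand below 0.05 N and value of joint pump_lever below 0.1 rad and linear speed of probe below 0.01 m/s); the arm keeps its last pose, push and grip.
It fails at once if the bottle is pushed more than 30 mm or tipped (distance of fluid_bottle from where it was at the start of the episode above 0.03 m or angle between fluid_bottle's own z axis and vertical above 0.5 rad).
It fails at once if the knob is pushed more than 30 mm or tipped (distance of spare_knob from where it was at the start of the episode above 0.03 m or angle between spare_knob's own z axis and vertical above 0.5 rad).
It fails at once if the ring is pushed more than 30 mm or tipped (distance of setting_ring from where it was at the start of the episode above 0.03 m or angle between setting_ring's own z axis and vertical above 0.5 rad).
It fails at once if the probe is rammed into the fixture (over 15 N) (contact force between probe and vac_fixture above 15 N).
It also fails if it takes over 64 s, if anything falls off the work surface, if the arm or the gripper's body presses on something with over 40 N, if the wrist force passes 120 N, or if a joint passes its speed limit or range.

## Working session

There is one attempt and no reset: what is moved stays moved. The work goes in short steps, Python scripts to look and compute and a tool call to move; the robot and the scene stay as the last step left them, time stands still between calls to the robot, and variables do not carry over. Pictures are saved under pics/ and viewed, about 8 in all and at most 12, crops included, and the job is handed in when it is done.

Besides the shell and the picture viewer there is one more tool, called after "Call:" as name(argument=value, ...) on one line, values as JSON. arm_command: Moves the arm, as the interface text tells. Its arguments: {"type":"object","properties":{"moves":{"type":"array","items":{"type":"number"}},"newtons":{"type":"number"}},"required":["moves"]}

```bash
mkdir -p pics; cat > h.py <<'E'
import numpy as np, cv2
from bench import robot
def snap(n):
    c=robot.camera(n); 
    return c
def save(c,f): cv2.imwrite('pics/'+f,c['image'])
def P(c):
    R=cv2.Rodrigues(np.array(c['rvec'],float))[0]; return R,np.array(c['tvec'],float).ravel(),np.array(c['intrinsics'],float)
def ray(c,uv):
    R,t,K=P(c); d=R.T@np.linalg.inv(K)@np.array([uv[0],uv[1],1.]); return -R.T@t,d/np.linalg.norm(d)
def onz(c,uv,z):
    o,d=ray(c,uv); return o+d*(z-o[2])/d[2]
def tri(*a):
    A=np.zeros((3,3));b=np.zeros(3);L=[]
    for c,uv in a:
        o,d=ray(c,uv);M=np.eye(3)-np.outer(d,d);A+=M;b+=M@o;L.append((o,M))
    p=np.linalg.solve(A,b); return p,[round(float(np.linalg.norm(M@(p-o))),1) for o,M in L]
def proj(c,p):
    return cv2.projectPoints(np.array(p,float).reshape(-1,3),np.array(c['rvec'],float),np.array(c['tvec'],float),np.array(c['intrinsics'],float),None)[0].reshape(-1,2)
E
python3 - <<'E'
from h import *
import pickle
d={n:snap(n) for n in('scene','side')}
pickle.dump(d,open('c0.pkl','wb'))
for n in d: save(d[n],n+'0.png'); o,_=ray(d[n],(320,240)); print(n,o)
s=robot.state(); print(s, robot.finger_overhang)
E
```

```text
scene [-340.15240321 -715.99002714  630.41798983]
side [-47.68666452 893.99735431 954.58588571]
{'t': 0.1, 'q': array([-1.33340396e+00,  3.53553124e-01,  1.63402477e+00, -1.39505974e-05,
        1.15517637e+00, -2.39978906e-03]), 'qvel': array([-0.00175927, -0.00066676, -0.00235895, -0.00061664,  0.001603  ,
       -0.00064547]), 'joint_efforts': array([-7.88058460e-04, -5.94904375e+01, -3.34929121e+01,  6.99468283e-02,
        1.84804673e-02, -3.36684332e-05]), 'tool_pos': array([ 148.32985684, -606.69037398,  193.36983504]), 'orientation': array([-3.11789448e+00, -3.75633841e-01,  2.33717154e-04]), 'force': array([ 0.39503407, -0.02251308, -1.08325572]), 'wrist_torque': array([ 0.0141284 , -0.00829887,  0.02964249]), 'width': 92.15513443814639} 19.0
```

View pics/scene0.png

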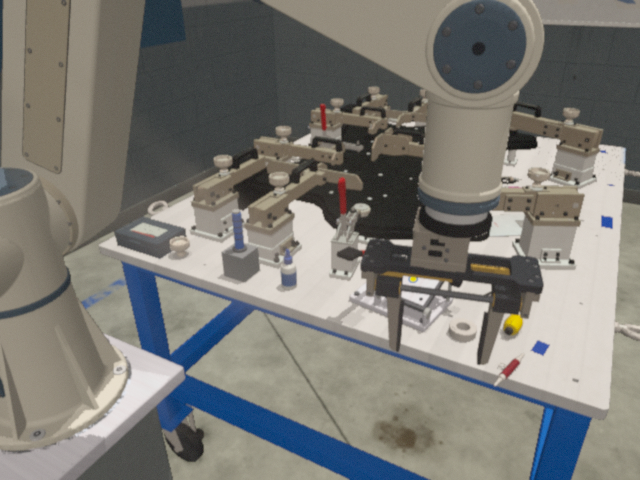

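View pics/side0.png

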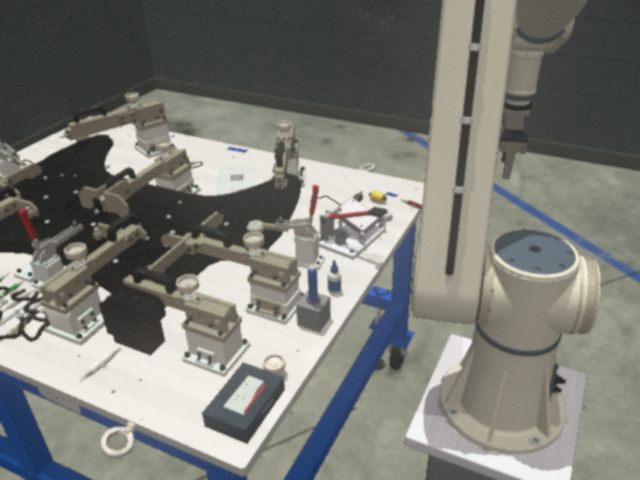

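The scene view shows the probe at about (238,225), the stand at (240,262) and the bottle at (289,270). The fixture near (400,295) is partly hidden by the gripper. In the side view the fixture is near (355,228), the pad near (378,212) and the probe near (312,285). I'll enlarge both.

```bash
python3 - <<'E'
import cv2,numpy as np
a=cv2.imread('pics/scene0.png')[195:345,205:455]; b=cv2.imread('pics/side0.png')[175:335,285:425]
cv2.imwrite('pics/a.png',cv2.resize(a,None,fx=3.2,fy=3.2,interpolation=cv2.INTER_CUBIC))
cv2.imwrite('pics/b.png',cv2.resize(b,None,fx=3.6,fy=3.6,interpolation=cv2.INTER_CUBIC))
E
```

```text
(no output)
```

View pics/a.png

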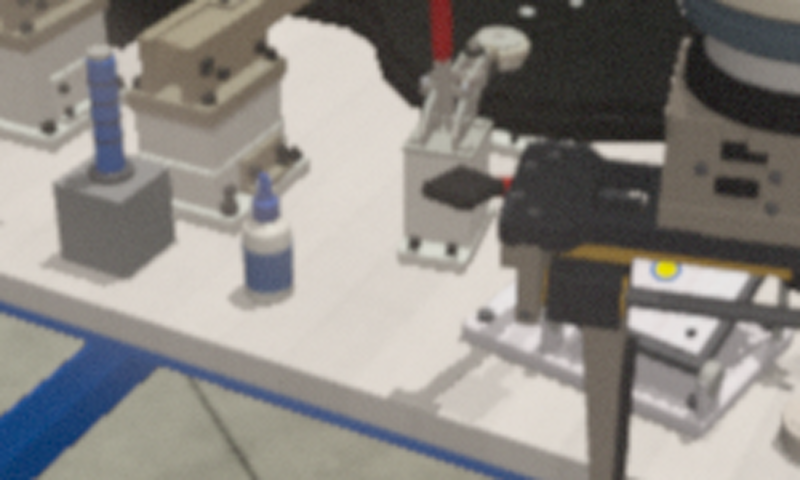

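View pics/b.png

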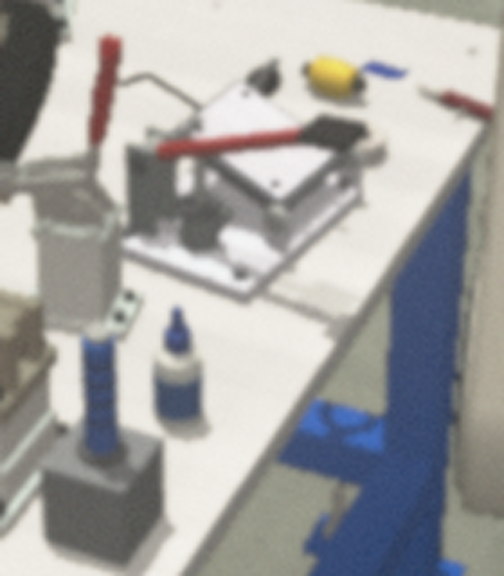

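```bash
python3 - <<'E'
from h import *
import pickle
d=pickle.load(open('c0.pkl','rb'))
A=lambda u,v:(d['scene'],(205+u/3.2-.3,195+v/3.2-.3)); B=lambda u,v:(d['side'],(285+u/3.6-.3,175+v/3.6-.3))
for n,a,b in [('pad',(462,186),(335,131)),('handletop',(101,58),(97,340)),('flange',(109,172),(102,450)),('standtopfront',(123,192),(103,478)),
 ('F+y',(468,327),(247,298)),('F-y',(697,432),(360,195)),('bottle base',(268,292),(180,420)),('clamp handle lo',(443,60),(95,140)),('clamp base',(430,258),(100,330))]:
    print(n,*tri(A(*a),B(*b)))
for n,a,z in [('B F+y',(247,300),14),('B F-y',(360,195),14),('B B+y',(120,245),14)]: print(n,onz(*B(*a),z))
print('A F+y',onz(*A(468,323),14),'A F-y',onz(*A(697,428),14),'spot z60,70,80',[onz(*A(665,269),z).round() for z in(50,65,80)])
print('handle top lo', onz(*B(110,40),240), onz(*B(95,140),140))
E
```

```text
pad [ 414.67811762 -360.31227983  152.78085968] [0.9, 0.9]
handletop [457.71009181 -63.83494089 153.6974508 ] [1.5, 1.5]
flange [455.88913768 -63.00697448  65.37034743] [0.6, 0.6]
standtopfront [460.27592503 -66.37586567  43.01165308] [5.4, 5.4]
F+y [ 473.21870976 -337.41291703    6.0135049 ] [3.7, 3.7]
F-y [ 444.90058518 -507.3562554     3.62743312] [0.6, 0.6]
bottle base [ 460.04622436 -189.47232569   -1.94486747] [2.0, 2.0]
clamp handle lo [ 564.08074494 -274.52378995  154.49474987] [0.1, 0.1]
clamp base [ 561.29101347 -266.6351671    -6.73122534] [0.7, 0.7]
B F+y [ 464.02791101 -320.40909826   14.        ]
B F-y [ 438.92787017 -491.29018461   14.        ]
B B+y [ 583.20438941 -347.23411995   14.        ]
A F+y [ 472.71536794 -339.67378881   14.        ] A F-y [ 436.49249282 -509.59033871   14.        ] spot z60,70,80 [array([ 541., -449.,   50.]), array([ 519., -456.,   65.]), array([ 496., -463.,   80.])]
handle top lo [ 548.89601106 -272.44965716  240.        ] [ 575.29751603 -295.85791913  140.        ]
```

Call:
arm_command(moves=[3.1,-1.8,-0.4,0,0,0,-1,6.2,-3.6,-0.8,0,0,0,-1,9.3,-5.4,-1.2,0,0,0,-1,12.4,-7.1,-1.6,0,0,0,-1,15.7,-8.9,-2.0,0,0,0,-1], newtons=20)

```text
t: 0.52
tool_pos: [280.4, -482.0, 213.9]
orientation: [-3.119, -0.375, 0.0]
force: [0.1, -1.4, 0.1]
width: 60.5
```

Call:
arm_command(moves=[3.1,-1.8,0,0,0,0,-1,6.2,-3.6,0,0,0,0,-1,9.3,-5.4,0,0,0,0,-1,12.4,-7.1,0,0,0,0,-1,15.7,-8.9,0,0,0,0,-1])

```text
t: 0.93
tool_pos: [411.9, -358.2, 213.8]
orientation: [-3.119, -0.375, 0.0]
force: [1.3, -0.4, -0.5]
width: 27.2
```

```bash
python3 - <<'E'
from h import *
import pickle
d={n:snap(n) for n in('scene','side','wrist')}
pickle.dump(d,open('c1.pkl','wb'))
s=robot.state(); print(s['t'],s['tool_pos'],s['orientation'],s['force'],s['width'])
print(proj(d['scene'],s['tool_pos']),proj(d['side'],s['tool_pos']), proj(d['scene'],[415,-360,157]),proj(d['side'],[415,-360,157]))
f=lambda n,a,b,c,e,k:cv2.resize(d[n]['image'][a:b,c:e],None,fx=k,fy=k,interpolation=cv2.INTER_CUBIC)
S=f('scene',190,350,310,510,2); T=f('side',150,310,285,435,2)
W=cv2.resize(d['wrist']['image'],(370,278))
o=np.zeros((600,800,3),np.uint8); o[:320,:400]=S;o[:320,405:705]=T;o[322:600,:370]=W
cv2.imwrite('pics/c.png',o)
E
```

```text
1.0833 [ 412.52291837 -357.95752912  213.73683103] [-3.11787441e+00 -3.81833852e-01  3.01336612e-04] [ 0.52418518 -0.85021712 -0.45212281] 14.901053712765727
[[347.67615045 224.55980702]] [[378.90077724 190.68768803]] [[348.79686813 251.17150078]] [[377.50246928 209.41152153]]
```

View pics/c.png

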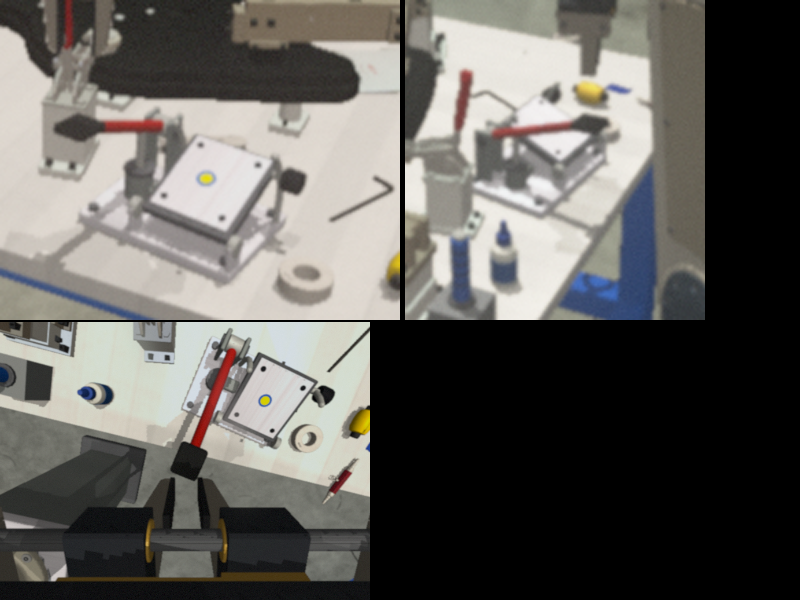

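```bash
python3 - <<'E'
from h import *
import pickle
d=pickle.load(open('c1.pkl','rb'))
sc,si,wr=d['scene'],d['side'],d['wrist']
W=lambda u,v:(wr,(u/.578,(v-322)/.578)); S=lambda u,v:(sc,(310+u/2,190+v/2)); T=lambda u,v:(si,(285+(u-405)/2,150+v/2))
for n,c in(('s',sc),('w',wr)):
    h=cv2.cvtColor(c['image'],cv2.COLOR_BGR2HSV); m=cv2.inRange(h,(22,150,120),(35,255,255))
    k,l,st,ce=cv2.connectedComponentsWithStats(m); print(n,[(ce[i].round(1),st[i,4]) for i in range(1,k) if st[i,4]>15])
for n,a in (('pad',[W(190,460),S(80,126),T(590,122)]),('padSW',[W(190,460),S(80,126)]),('spot',[W(264.5,400),S(206.5,178.5)]),('TL',[W(262,353),S(197,137)]),('TR',[W(317,382),S(279,162)]),('BR',[W(278,441),S(222,235)]),('BL',[W(224,417),S(147,203)]),
 ('bottle',[W(95,394),S(99*0-42,0)])): print(n,*tri(*a))
o,dd=ray(wr,(320,240)); print(o,dd)
print(onz(*W(8,375),156))
E
```

```text
s [(array([513.6, 322.8]), np.int32(220))]
w [(array([458.1, 135.4]), np.int32(166)), (array([628. , 173.7]), np.int32(853))]
pad [ 416.4653569  -361.17590722  151.80822343] [0.8, 0.9, 1.2]
padSW [ 417.34964779 -360.95810037  152.11582861] [0.5, 0.5]
spot [ 516.1060398  -457.37887537   65.04302376] [1.4, 1.4]
TL [ 574.29047634 -426.99955197   76.26387823] [0.3, 0.3]
TR [ 557.56153279 -518.71369664   79.03869721] [1.9, 1.9]
BR [ 456.53755536 -501.47614358   49.6692782 ] [4.8, 4.8]
BL [ 475.86753901 -408.68248998   43.99424581] [2.3, 2.3]
bottle [ 460.14191429 -236.64627136  228.90578902] [30.6, 30.6]
[ 483.84299304 -339.20381461  403.51622147] [-0.26455015 -0.05934843 -0.96254401]
[ 463.81257538 -141.77258441  156.        ]
```

Call:
arm_command(moves=[0,0,2.5,0,0,0,-1,0,0,5,0,0,0,-1,0,0,7.5,0,0,0,-1,0,0,10,0,0,0,-1,0,0,12,0,0,0,-1])

```text
t: 1.5
tool_pos: [408.1, -359.9, 92.3]
orientation: [-3.117, -0.375, 0.006]
force: [-9.1, 1.6, 8.1]
width: 0.4
```

Call:
arm_command(moves=[0,0,0.6,0,0,0,-1,0,0,1.1,0,0,0,-1,0,0,1.5,0,0,0,-1,0,0,1.5,0,0,0,-1])

```text
t: 1.83
tool_pos: [407.1, -359.4, 77.6]
orientation: [-3.116, -0.374, 0.009]
force: [-9.4, 1.5, 7.3]
width: 0.5
```

Call:
arm_command(moves=[0,0,0.2,0,0,0,-1,0,0,0.5,0,0,0,-1,0,0,0.6,0,0,0,-1])

```text
t: 2.08
tool_pos: [406.9, -359.4, 72.1]
orientation: [-3.116, -0.374, 0.009]
force: [-10.2, 1.6, 8.0]
width: 0.7
```

```bash
python3 - <<'E'
from h import *
d={n:snap(n) for n in('scene','side')}
s=robot.state(); print(s['tool_pos'],s['force'])
f=lambda n,a,b,c,e,k:cv2.resize(d[n]['image'][a:b,c:e],None,fx=k,fy=k,interpolation=cv2.INTER_CUBIC)
S=f('scene',180,340,320,450,3); T=f('side',170,290,300,430,3)
o=np.zeros((480,800,3),np.uint8); o[:480,:390]=S;o[:360,400:790]=T
cv2.imwrite('pics/d.png',o)
E
```

```text
[ 406.92998781 -359.42416716   72.21092076] [-11.21584729   2.00775506   6.93185588]
```

View pics/d.png

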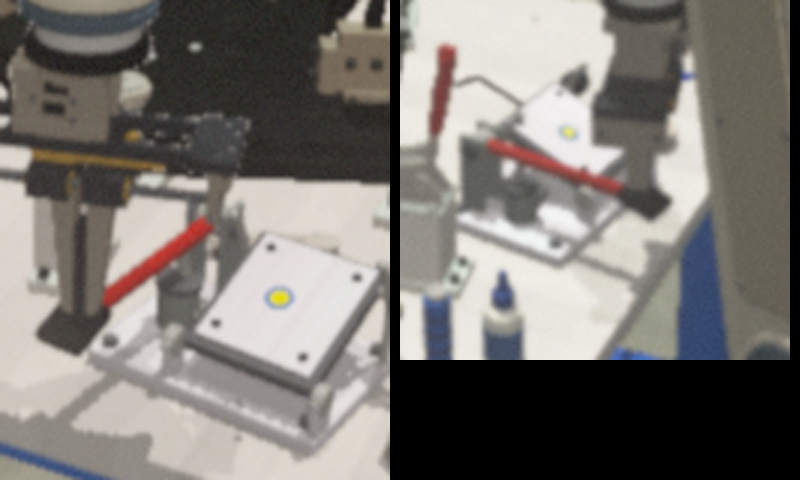

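Call:
arm_command(moves=[-0.4,0,0.2,0,0,0,-1,-0.8,0,0.3,0,0,0,-1,-0.8,0,0.4,0,0,0,-1])

```text
t: 2.43
tool_pos: [402.2, -362.7, 69.4]
orientation: [3.119, 0.373, 0.0]
force: [-0.7, 2.1, 6.8]
width: 0.5
```

Call:
arm_command(moves=[0,0,0.3,0,0,0,-1,0,0,0.6,0,0,0,-1,0,0,0.6,0,0,0,-1])

```text
t: 2.68
tool_pos: [402.1, -362.6, 62.9]
orientation: [-3.119, -0.374, 0.001]
force: [-1.8, 1.4, 6.9]
width: 0.9
```

```bash
python3 - <<'E'
from h import *
d={n:snap(n) for n in('scene','side')}
s=robot.state(); print(s['tool_pos'],s['force'],s['orientation'])
tip=s['tool_pos']-[0,0,19]
for n in d: print(n,proj(d[n],[tip,[402,-358,55],[402,-358,45]]).round(1).tolist())
def f(n,a,b,c,e,k):
    I=cv2.resize(d[n]['image'][a:b,c:e],None,fx=k,fy=k,interpolation=cv2.INTER_CUBIC)
    p=((proj(d[n],tip)[0]-[c,a]+.5)*k).astype(int); cv2.circle(I,tuple(int(x) for x in p),3,(0,255,0),1); return I
S=f('scene',230,310,310,400,4.4); T=f('side',190,270,350,430,4.8)
o=np.zeros((400,800,3),np.uint8); o[:S.shape[0],:S.shape[1]]=S;o[:T.shape[0],400:400+T.shape[1]]=T
cv2.imwrite('pics/e.png',o)
E
```

```text
[ 402.09089429 -362.58721      63.2054081 ] [-1.93098424  1.82104849  6.7311301 ] [-3.11914272e+00 -3.74017329e-01  1.10965433e-03]
scene [[346.3, 304.1], [344.2, 299.0], [344.2, 303.2]]
side [[380.9, 246.1], [380.5, 243.7], [380.3, 246.7]]
```

View pics/e.png

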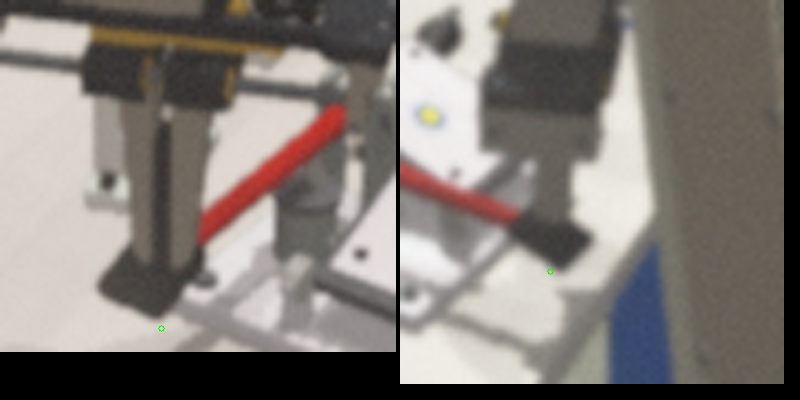

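```bash
python3 - <<'E'
from h import *
import pickle
d=pickle.load(open('c0.pkl','rb'))
from scipy.spatial.transform import Rotation as R
R0=R.from_rotvec([-3.11789,-.37563,0]).as_matrix(); p=np.array([148.33,-606.69,193.37])
for z in(-19,0,19):
    for y in(-46,46): print(z,y,proj(d['scene'],p+R0@[0,y,z]).round(),proj(d['side'],p+R0@[0,y,z]).round())
E
```

```text
-19 -46 [[399. 347.]] [[506. 177.]]
-19 46 [[476. 359.]] [[505. 162.]]
0 -46 [[398. 359.]] [[505. 184.]]
0 46 [[473. 371.]] [[503. 168.]]
19 -46 [[397. 370.]] [[504. 190.]]
19 46 [[471. 383.]] [[502. 174.]]
```

The fingertips look about 34 mm above where `tool_pos` plus the overhang puts them, in both the start picture and this one. So the lever isn't down yet, and I'll press on under force feedback.

Call:
arm_command(moves=[0,0,0.5,0,0,0,-1,0,0,1.0,0,0,0,-1,0,0,1.5,0,0,0,-1,0,0,1.5,0,0,0,-1])

```text
t: 3.12
tool_pos: [402.3, -362.6, 47.8]
orientation: [3.119, 0.374, -0.0]
force: [-1.0, 1.4, 7.9]
width: 0.6
```

Call:
arm_command(moves=[0,0,0.3,0,0,0,-1,0,0,0.5,0,0,0,-1,0,0,0.5,0,0,0,-1])

```text
t: 3.37
tool_pos: [402.6, -362.8, 43.3]
orientation: [3.119, 0.374, 0.0]
force: [-1.1, 1.7, 8.2]
width: 0.5
```

Call:
arm_command(moves=[0,0,0.3,0,0,0,-1,0,0,0.6,0,0,0,-1,0,0,0.6,0,0,0,-1])

```text
t: 3.62
tool_pos: [403.3, -363.0, 38.5]
orientation: [3.118, 0.374, 0.002]
force: [-1.7, 6.3, 24.1]
width: 0.8
```

Call:
arm_command(moves=[0,0,-3,0,0,0,-1,0.3,0,-6,0,0,0,-1,0.6,0,-9,0,0,0,-1,0.6,0,-12,0,0,0,-1,0.6,0,-13,0,0,0,-1])

```text
t: 4.03
tool_pos: [409.9, -362.6, 171.1]
orientation: [3.115, 0.374, 0.005]
force: [0.6, -0.5, 0.3]
width: 0.3
```

Call:
arm_command(moves=[0,0,0,0,0,0,-1,0,0,0,0,0,0,-1,0,0,0,0,0,0,-1,0,0,0,0,0,0,-1,0,0,0,0,0,0,-1])

```text
t: 4.45
tool_pos: [408.4, -359.6, 165.3]
orientation: [-3.117, -0.375, 0.003]
force: [-1.2, 0.2, 0.3]
width: 0.8
```

```bash
python3 - <<'E'
from h import *
d={n:snap(n) for n in('scene','side')}
s=robot.state(); print(s['t'],s['tool_pos'],s['force'])
tip=s['tool_pos']-[0,0,-15]
def f(n,a,b,c,e,k):
    I=cv2.resize(d[n]['image'][a:b,c:e],None,fx=k,fy=k,interpolation=cv2.INTER_CUBIC)
    p=((proj(d[n],tip)[0]-[c,a]+.5)*k).astype(int); cv2.circle(I,tuple(int(x) for x in p),3,(0,255,0),1); return I
S=f('scene',200,300,310,400,4); T=f('side',160,260,340,430,4)
cv2.imwrite('pics/f.png',np.hstack([S,T]))
E
```

```text
4.55 [ 408.80015804 -359.72505399  165.87757269] [ 0.44172541  0.87401625 -0.08369063]
```

View pics/f.png

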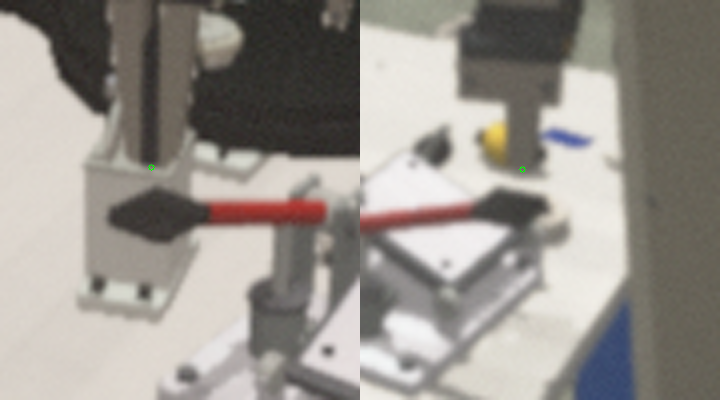

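Call:
arm_command(moves=[0,0,3,0,0,0,-1,-0.3,0.1,6,0,0,0,-1,-0.5,0.2,9,0,0,0,-1,-0.6,0.2,11.5,0,0,0,-1,-0.6,0.2,12.2,0,0,0,-1])

```text
t: 4.97
tool_pos: [402.0, -362.0, 41.8]
orientation: [-3.116, -0.375, 0.005]
force: [-3.2, 2.2, 7.9]
width: 0.6
```

Call:
arm_command(moves=[0,0,0.4,0,0,0,-1,0,0,0.7,0,0,0,-1,0,0,0.7,0,0,0,-1])

```text
t: 5.22
tool_pos: [402.7, -362.3, 38.4]
orientation: [-3.116, -0.376, 0.004]
force: [-8.7, 5.9, 20.1]
width: 0.4
```

Stop reached at 20 N. Now back up, with time for the spring, and then the third stroke.

Call:
arm_command(moves=[0,0,-3,0,0,0,-1,0.3,0,-6,0,0,0,-1,0.6,-0.2,-9,0,0,0,-1,0.6,-0.2,-12,0,0,0,-1,0.6,-0.2,-12.9,0,0,0,-1])

```text
t: 5.63
tool_pos: [411.4, -361.7, 171.9]
orientation: [3.114, 0.376, 0.007]
force: [-0.2, -0.7, 0.4]
width: 0.4
```

Call:
arm_command(moves=[0,0,0,0,0,0,-1,0,0,0,0,0,0,-1,0,0,0,0,0,0,-1,0,0,0,0,0,0,-1,0,0,0,0,0,0,-1])

```text
t: 6.05
tool_pos: [408.5, -359.5, 165.5]
orientation: [-3.117, -0.375, 0.003]
force: [0.4, 0.7, -0.6]
width: 0.5
```

Call:
arm_command(moves=[0,0,0,0,0,0,-1,0,0,0,0,0,0,-1,0,0,0,0,0,0,-1])

```text
t: 6.3
tool_pos: [409.1, -360.0, 166.6]
orientation: [-3.119, -0.376, 0.001]
force: [0.1, 0.9, -0.3]
width: 0.6
```

Call:
arm_command(moves=[0,0,3,0,0,0,-1,-0.3,0.1,6,0,0,0,-1,-0.5,0.2,9,0,0,0,-1,-0.6,0.2,11.5,0,0,0,-1,-0.6,0.2,12.2,0,0,0,-1])

```text
t: 6.72
tool_pos: [402.2, -362.3, 42.1]
orientation: [-3.116, -0.375, 0.004]
force: [-3.5, 2.6, 7.9]
width: 0.7
```

Call:
arm_command(moves=[0,0,0.4,0,0,0,-1,0,0,0.7,0,0,0,-1,0,0,0.7,0,0,0,-1])

```text
t: 6.97
tool_pos: [402.8, -362.5, 38.7]
orientation: [-3.117, -0.376, 0.003]
force: [-7.5, 5.8, 16.0]
width: 0.2
```

Call:
arm_command(moves=[0,0,-3,0,0,0,-1,0.3,0,-6,0,0,0,-1,0.6,-0.2,-9,0,0,0,-1,0.6,-0.2,-12,0,0,0,-1,0.6,-0.2,-15,0,0,0,-1])

```text
t: 7.38
tool_pos: [409.5, -360.1, 190.3]
orientation: [3.118, 0.376, 0.001]
force: [0.1, -1.2, -0.2]
width: 0.5
```

Call:
arm_command(moves=[0,0,-2,0,0,0,0,0,0,-3.5,0,0,0,1,0,0,-3.5,0,0,0,1,0,0,-3.5,0,0,0,1,0,0,-3.5,0,0,0,1])

```text
t: 7.8
tool_pos: [408.9, -359.7, 222.1]
orientation: [-3.118, -0.376, 0.001]
force: [-0.9, -0.2, -0.5]
width: 31.8
```

```bash
cat >> h.py <<'E'
from scipy.spatial.transform import Rotation as Ro
def delta(p,R=None):
    "shift (cm) and turn in tool axes to reach reported pose p, R"
    s=robot.state(); R0=Ro.from_rotvec(s['orientation']); t=R0.inv().apply(np.array(p)-s['tool_pos'])/10
    return t.round(2), (R0.inv()*R).as_rotvec().round(3) if R is not None else None
E
python3 - <<'E'
from h import *
import pickle
d=pickle.load(open('c0.pkl','rb'))
print('knob',*tri((d['scene'],(279,178)),(d['side'],(252,240))))
d={n:snap(n) for n in('scene','side','wrist')}; pickle.dump(d,open('c2.pkl','wb'))
s=robot.state(); print(s['t'],s['tool_pos'],s['orientation'],s['force'],s['width'])
print(delta([457,-63.5,230]))
tip=s['tool_pos']+[0,0,15]
def f(n,a,b,c,e,k):
    return cv2.resize(d[n]['image'][a:b,c:e],None,fx=k,fy=k,interpolation=cv2.INTER_CUBIC)
S=f('scene',200,300,205,400,2); T=f('side',170,340,285,425,2);W=cv2.resize(d['wrist']['image'],(440,330))
o=np.zeros((540,800,3),np.uint8);o[:200,:390]=S;o[:340,450:730]=T;o[205:535,:440]=W
cv2.imwrite('pics/g.png',o)
E
```

```text
knob [617.62490262 -74.7288022  181.62283388] [1.4, 1.4]
7.95 [ 408.68806983 -359.60471675  221.65012403] [-3.11736205e+00 -3.75502251e-01  2.26825906e-03] [-0.50871883 -0.54157533  0.35892907] 43.724988427711956
(array([ 11.72, -27.62,  -0.8 ]), None)
```

View pics/g.png

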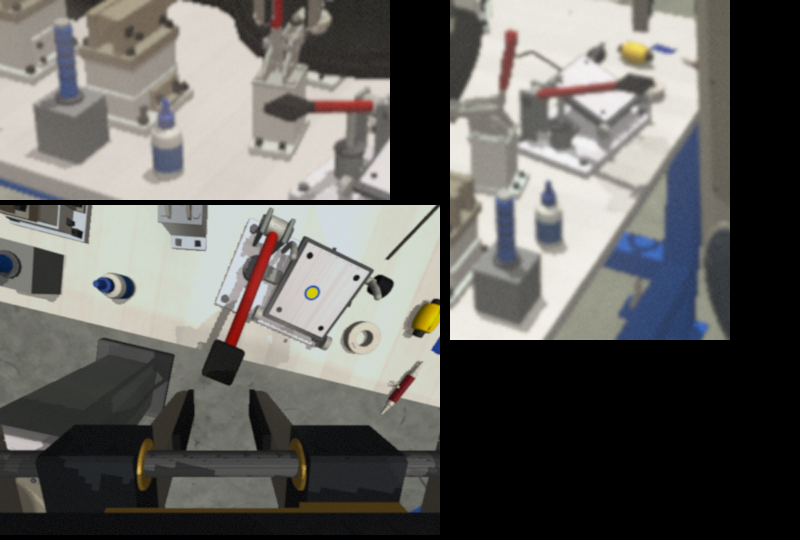

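The third picture of the lever shows it up, and the bystanders haven't moved. Next I move above the probe with the gripper opening.

Call:
arm_command(moves=[1.2,-2.8,0,0,0,0,1,2.4,-5.6,0,0,0,0,1,3.6,-8.4,0,0,0,0,1,4.8,-11.2,0,0,0,0,1,6.0,-14,0,0,0,0,1])

```text
t: 8.37
tool_pos: [433.8, -208.4, 222.1]
orientation: [-3.118, -0.375, 0.002]
force: [-0.4, -0.4, 0.1]
width: 77.0
```

Call:
arm_command(moves=[1.2,-2.8,0,0,0,0,1,2.4,-5.6,0,0,0,0,1,3.6,-8.4,0,0,0,0,1,4.8,-11.2,0,0,0,0,1,5.7,-13.6,0,0,0,0,1])

```text
t: 8.78
tool_pos: [457.1, -62.3, 222.2]
orientation: [-3.118, -0.376, 0.002]
force: [0.6, 0.2, -0.2]
width: 92.0
```

```bash
python3 - <<'E'
from h import *
import pickle
d=pickle.load(open('c2.pkl','rb')); d['wrist']=snap('wrist')
pickle.dump(d,open('c3.pkl','wb'))
s=robot.state(); print(s['t'],s['tool_pos'],s['orientation'],s['width'])
for n in d:
    h=cv2.cvtColor(d[n]['image'],cv2.COLOR_BGR2HSV); m=cv2.inRange(h,(105,80,40),(130,255,220))
    k,l,st,ce=cv2.connectedComponentsWithStats(m); print(n,[(ce[i].round(1).tolist(),st[i].tolist()) for i in range(1,k) if st[i,4]>60])
    print(' pred grip,top',proj(d[n],[[457,-63.5,113],[457,-63.5,156]]).round(1).tolist())
print('o',onz(d['wrist'],(320,240),156))
E
```

```text
8.8333 [457.31771379 -59.33682897 222.2121506 ] [-3.11634643e+00 -3.76243785e-01  1.25575606e-03] 91.79558683290442
scene [([606.5, 221.5], [602, 216, 10, 12, 101]), ([339.9, 368.4], [122, 262, 469, 218, 8685]), ([539.9, 347.4], [532, 341, 17, 14, 134]), ([276.1, 431.4], [157, 374, 271, 106, 7424])]
 pred grip,top [[237.2, 230.0], [235.5, 212.6]]
side [([578.1, 239.3], [516, 198, 124, 84, 915]), ([361.0, 365.1], [284, 235, 130, 245, 6216]), ([312.8, 294.0], [310, 288, 7, 13, 67]), ([25.3, 436.4], [0, 372, 90, 108, 4228]), ([98.1, 417.6], [80, 407, 41, 20, 268]), ([190.7, 459.3], [134, 432, 113, 48, 973])]
 pred grip,top [[312.0, 283.0], [311.5, 267.9]]
wrist [([62.6, 133.8], [0, 72, 117, 126, 4985]), ([323.7, 223.3], [309, 207, 30, 41, 612]), ([451.3, 243.1], [441, 233, 21, 20, 296])]
 pred grip,top [[323.4, 226.0], [323.6, 239.9]]
o [456.31049038 -60.99837785 156.        ]
```

Call:
arm_command(moves=[0.1,0,0.5,0,0,0,1,0.1,0,2.5,0,0,0,1,0.1,0,5,0,0,0,1,0.1,0,7.5,0,0,0,1,0.1,0,9.5,0,0,0,1])

```text
t: 9.25
tool_pos: [457.2, -64.7, 125.7]
orientation: [-3.119, -0.375, 0.003]
force: [-0.4, -0.2, 0.1]
width: 91.7
```

Call:
arm_command(moves=[0,0,1.2,0,0,0,1,0,0,2.4,0,0,0,1,0,0,3.6,0,0,0,1,0,0,3.6,0,0,0,1,0,0,3.6,0,0,0,1])

```text
t: 9.67
tool_pos: [457.4, -64.5, 91.1]
orientation: [-3.119, -0.375, 0.004]
force: [-0.1, -0.1, 0.8]
width: 91.8
```

```bash
python3 - <<'E'
from h import *
d={n:snap(n) for n in('scene','side','wrist')}
s=robot.state(); print(s['t'],s['tool_pos'],s['orientation'],s['force'],s['width'])
def f(n,a,b,c,e,k):
    I=d[n]['image'].copy()
    return cv2.resize(I[a:b,c:e],None,fx=k,fy=k,interpolation=cv2.INTER_CUBIC)
S=f('scene',160,290,180,320,2.8); T=f('side',200,340,240,380,2.6);W=f('wrist',120,480,100,540,.65)
o=np.zeros((600,800,3),np.uint8);o[:S.shape[0],:S.shape[1]]=S;o[:T.shape[0],400:400+T.shape[1]]=T;o[366:600,:286]=W[:234]
cv2.imwrite('pics/i.png',o)
E
```

```text
9.8167 [458.69635998 -64.36646328  92.47637965] [3.11881729e+00 3.75278634e-01 1.15039319e-03] [-0.61274083  0.03939698  0.00814493] 91.59509877241959
```

View pics/i.png

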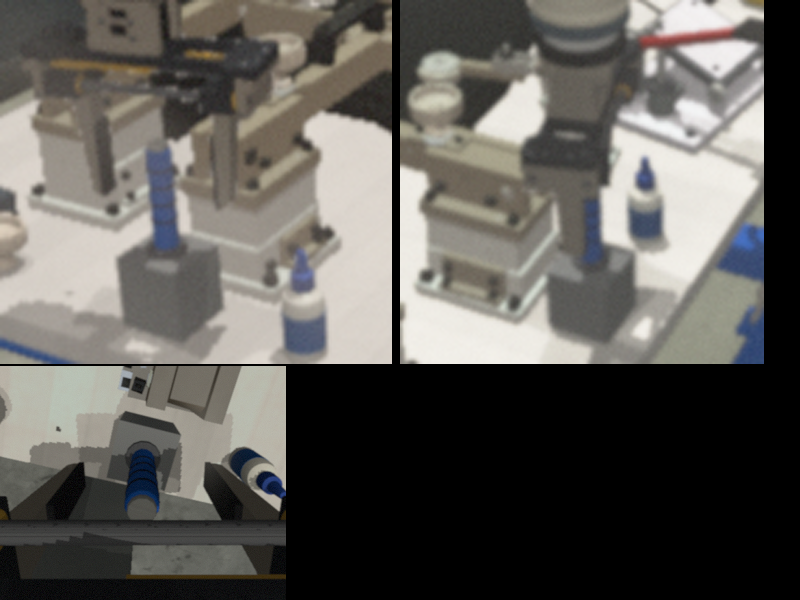

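```bash
python3 - <<'E'
from h import *
c=snap('side'); s=robot.state(); R=Ro.from_rotvec(s['orientation']).as_matrix(); w=snap('wrist')
p0=s['tool_pos']+[0,0,34]
for z in (0,19):
  for x in(-10,10):
    for y in (-46,-64,46): q=proj(c,p0+R@[x,y,z])[0]; v=proj(w,p0+R@[x,y,z])[0]; print(z,x,y,'sidecrop',((q-[240,200])*2.6+[400,0]).round(),'wrist',((v-[100,120])*.65+[0,366]).round())
for z in(70,106,125,156,162): 
  P3=[457,-63.5,z]; print(z,((proj(c,P3)[0]-[240,200])*2.6+[400,0]).round(),((proj(w,P3)[0]-[100,120])*.65+[0,366]).round())
E
```

```text
0 -10 -46 sidecrop [585. 236.] wrist [ 81. 494.]
0 -10 -64 sidecrop [580. 250.] wrist [ 56. 494.]
0 -10 46 sidecrop [608. 173.] wrist [208. 495.]
0 10 -46 sidecrop [562. 234.] wrist [ 79. 469.]
0 10 -64 sidecrop [557. 247.] wrist [ 53. 469.]
0 10 46 sidecrop [586. 171.] wrist [210. 469.]
19 -10 -46 sidecrop [585. 254.] wrist [ 87. 483.]
19 -10 -64 sidecrop [581. 267.] wrist [ 64. 483.]
19 -10 46 sidecrop [608. 190.] wrist [202. 483.]
19 10 -46 sidecrop [563. 251.] wrist [ 85. 460.]
19 10 -64 sidecrop [558. 264.] wrist [ 62. 460.]
19 10 46 sidecrop [587. 188.] wrist [203. 460.]
70 [589. 254.] [143. 458.]
106 [587. 222.] [143. 473.]
125 [587. 205.] [143. 483.]
156 [586. 176.] [142. 505.]
162 [586. 171.] [142. 511.]
```

Call:
arm_command(moves=[0,0,0,0,0,0,-1,0,0,0,0,0,0,-1,0,0,0,0,0,0,-1,0,0,0,0,0,0,-1,0,0,0,0,0,0,-1], newtons=30)

```text
t: 10.33
tool_pos: [458.3, -63.9, 92.0]
orientation: [3.119, 0.376, 0.0]
force: [0.4, 0.3, -0.5]
width: 60.5
```

Call:
arm_command(moves=[0,0,0,0,0,0,-1,0,0,0,0,0,0,-1,0,0,0,0,0,0,-1,0,0,0,0,0,0,-1,0,0,0,0,0,0,-1])

```text
t: 10.75
tool_pos: [458.3, -64.0, 92.0]
orientation: [-3.119, -0.376, 0.0]
force: [-0.4, -0.1, 0.0]
width: 27.6
```

Call:
arm_command(moves=[0,0,0,0,0,0,-1,0,0,0,0,0,0,-1,0,0,0,0,0,0,-1,0,0,0,0,0,0,-1,0,0,0,0,0,0,-1])

```text
t: 11.17
tool_pos: [458.2, -64.0, 91.9]
orientation: [-3.119, -0.376, 0.0]
force: [0.4, -0.2, -1.4]
width: 21.3
```

Call:
arm_command(moves=[0,0,-1,0,0,0,-1,0,0,-2.5,0,0,0,-1,0,0,-4.5,0,0,0,-1,0,0,-7,0,0,0,-1,0,0,-9,0,0,0,-1])

```text
t: 11.58
tool_pos: [458.4, -64.0, 184.1]
orientation: [3.119, 0.376, 0.001]
force: [1.5, 0.4, -0.5]
width: 21.5
```

Call:
arm_command(moves=[0,0,-2,0,0,0,-1,0,0,-5,0,0,0,-1,0,0,-8,0,0,0,-1,0,0,-10,0,0,0,-1,0,0,-11,0,0,0,-1])

```text
t: 12.0
tool_pos: [459.4, -64.1, 295.6]
orientation: [3.118, 0.376, 0.007]
force: [0.4, 0.2, -1.0]
width: 21.5
```

```bash
python3 - <<'E'
from h import *
import pickle
s=robot.state(); print(s['t'],s['tool_pos'],s['orientation'],s['force'],s['width'])
d=pickle.load(open('c2.pkl','rb'))  # lever/panel clear of the gripper here
W=d['wrist']['image'][0:190,350:600]; S=d['scene']['image'][240:325,370:470]
W=cv2.resize(W,(750,570)[:2],interpolation=cv2.INTER_CUBIC)[:, 0:600]; S=cv2.resize(S,None,fx=2,fy=2)
cv2.imwrite('pics/j.png',W)
def centers(n,box):
    h=cv2.cvtColor(d[n]['image'],cv2.COLOR_BGR2HSV); m=cv2.inRange(h,(20,130,100),(36,255,255))
    k,l,st,ce=cv2.connectedComponentsWithStats(m); return [(ce[i].round(1).tolist(),int(st[i,4])) for i in range(1,k) if st[i,4]>10]
print(centers('scene',0),centers('wrist',0))
E
```

```text
12.0 [459.36557664 -64.14288607 295.63938139] [3.11787186 0.37558581 0.00686869] [ 0.35874066  0.19540891 -1.01391882] 21.49885060359454
[([342.8, 151.3], 104), ([412.9, 278.9], 14), ([513.7, 322.9], 239)] [([453.8, 127.5], 167), ([623.7, 164.1], 1096), ([203.7, 377.4], 320), ([441.2, 390.6], 156)]
```

View pics/j.png

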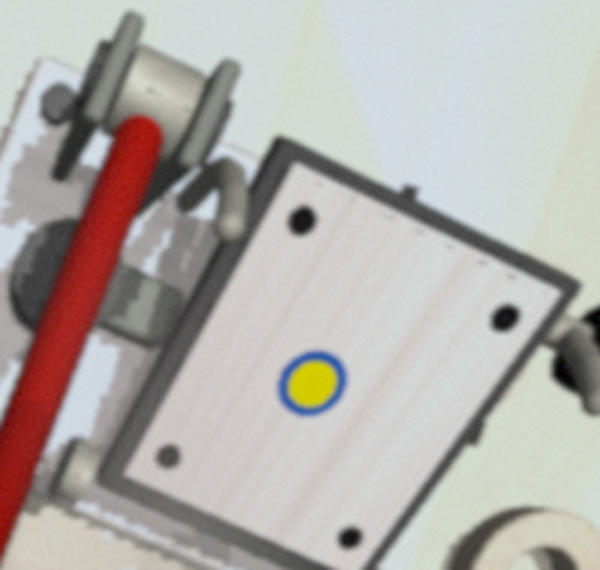

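```bash
cat > fit.py <<'E'
from h import *
import pickle
from scipy.optimize import least_squares
d=pickle.load(open('c2.pkl','rb'))
wp=np.array([(302,220),(506,318),(168,457),(349,538),(313,383)])/3+[350-.3,-.3]
sp=np.array([(274,251),(357,277),(217,324),(303,357),(279,297)])/3+[320-.3,180-.3]; sp[4]=[413,278.9]
def pts(x):
    y,t=x[3],x[4]; ey=np.array([-np.sin(y),np.cos(y),0]); ex=np.array([np.cos(y),np.sin(y),0])
    up=np.cos(t)*ex+np.array([0,0,np.sin(t)]); c=x[:3]
    P=[c+x[5]*i*up+x[6]*j*ey for i,j in((1,1),(1,-1),(-1,1),(-1,-1))]+[c+x[7]*up+x[8]*ey]
    return np.array(P),up,ey,np.cross(up,ey)
def res(x):
    P=pts(x)[0]
    return np.r_[(proj(d['wrist'],P)-wp).ravel(),(proj(d['scene'],P)-sp).ravel(),(proj(d['side'],P[4])[0]-[356-.3,214-.3])]
r=least_squares(res,[516,-460,65,-.17,.4,40,40,0,10])
if __name__=='__main__':
    print(r.x.round(3),'rms',np.sqrt(np.mean(r.fun**2)),'\n',r.fun.round(1))
    P,up,ey,n=pts(r.x); print('spot',P[4],'n',n)
    C=np.linalg.inv(r.jac.T@r.jac)*np.mean(r.fun**2)*2; print('sd',np.sqrt(np.diag(C)).round(3))
E
python3 fit.py
```

```text
[ 5.14349e+02 -4.62186e+02  6.53120e+01 -1.67000e-01  3.32000e-01
  3.80390e+01  3.29090e+01  2.99000e-01  5.39900e+00] rms 0.5805201192590852 
 [ 0.7 -0.  -0.  -0.1  0.5 -0.2  0.5  0.2  0.3 -0.2 -1.5 -0.5 -0.7  0.8
 -0.9  0.1 -0.7  0.4 -0.7  0.5  0.2 -0. ]
spot [ 515.52284258 -456.90883616   65.40935708] n [-0.32166284  0.05411603  0.94530655]
sd [0.372 0.407 0.814 0.008 0.023 0.342 0.357 0.724 0.78 ]
```

```bash
cat > tgt.py <<'E'
from fit import *
P,up,ey,n=pts(r.x); spot=P[4]
R0=Ro.from_rotvec([3.1190,.3757,0]); z0=R0.apply([0,0,1.]); ax=np.cross(z0,-n); a=np.arcsin(np.linalg.norm(ax)); Rt=Ro.from_rotvec(ax/np.linalg.norm(ax)*a)*R0
E
python3 - <<'E'
from tgt import *
p=spot+50*n+86*n; print(p, delta([p[0],p[1],294],Rt)); print(delta(p))
E
```

```text
[ 471.77669671 -449.54905592  193.97104794] (array([-7.95, 37.73,  0.19]), array([-0.13 ,  0.301, -0.   ]))
(array([-7.99, 37.72, 10.2 ]), None)
```

Call:
arm_command(moves=[-0.4,2,0,0,0,0,-1,-0.9,4.5,0,0,0,0,-1,-1.5,7.3,0,0,0,0,-1,-2.2,10.4,0,0,0,0,-1,-2.8,13.4,0,0,0,0,-1])

```text
t: 12.42
tool_pos: [462.3, -201.9, 291.7]
orientation: [-3.119, -0.377, 0.001]
force: [1.0, -0.9, -0.7]
width: 21.1
```

Call:
arm_command(moves=[-0.6,3,0,0,0,0,-1,-1.3,6,0,0,0,0,-1,-1.9,9,0,0,0,0,-1,-2.5,12,0,0,0,0,-1,-3.2,15,0,0,0,0,-1])

```text
t: 12.83
tool_pos: [466.9, -355.4, 291.4]
orientation: [-3.118, -0.376, 0.001]
force: [0.4, -0.6, -1.5]
width: 21.4
```

Call:
arm_command(moves=[-0.6,2.8,0,-0.026,0.06,0,-1,-1.1,5.3,0,-0.052,0.12,0,-1,-1.5,7.3,0,-0.078,0.18,0,-1,-1.8,8.7,0,-0.104,0.24,0,-1,-2.0,9.3,0,-0.13,0.301,0,-1])

```text
t: 13.25
tool_pos: [469.7, -451.1, 291.6]
orientation: [2.988, 0.358, 0.48]
force: [-0.0, -0.3, -1.9]
width: 21.7
```

Call:
arm_command(moves=[0,0,0,0,0,0,-1,0,0,0,0,0,0,-1])

```text
t: 13.42
tool_pos: [468.7, -449.0, 291.3]
orientation: [2.992, 0.357, 0.475]
force: [0.0, 0.8, -0.7]
width: 21.5
```

```bash
python3 - <<'E'
from tgt import *
s=robot.state(); print(s['t'],s['tool_pos'],s['force'],s['width'])
print(Ro.from_rotvec(s['orientation']).apply([0,0,1]),-n)
print(delta(spot+136*n,Rt))
E
```

```text
13.4167 [ 468.70775388 -448.97708321  291.29467054] [ 0.04598728  0.82955368 -0.74790842] 21.460106819723688
[ 0.31520367 -0.05276175 -0.94755625] [ 0.32166284 -0.05411603 -0.94530655]
(array([-2.59, -1.1 ,  9.32]), array([-0.003,  0.006, -0.002]))
```

```bash
cat > chk.py <<'E'
from tgt import *
def look():
    d={k:snap(k) for k in('scene','side','wrist')}; s=robot.state(); z=Ro.from_rotvec(s['orientation']).apply([0,0,1]); p=s['tool_pos']
    return d,s,z,p
E
python3 - <<'E'
from chk import *
d,s,z,p=look(); pickle.dump((d,s),open('c4.pkl','wb'))
gA=p-21*z; gB=p+[0,0,34]+13*z
for k in d:
    h=cv2.cvtColor(d[k]['image'],cv2.COLOR_BGR2HSV); m=cv2.inRange(h,(105,90,50),(128,255,255))
    a=proj(d[k],gA)[0]; b=proj(d[k],gB)[0]; tA=proj(d[k],p+86*z)[0]; tB=proj(d[k],p+[0,0,34]+120*z)[0]
    K,l,st,ce=cv2.connectedComponentsWithStats(m)
    print(k,'A',a.round(1),'B',b.round(1),'tips',tA.round(1),tB.round(1),[(ce[i].round(1).tolist(),st[i].tolist()) for i in range(1,K) if st[i,4]>8 and np.linalg.norm(ce[i]-a)<60])
E
```

```text
scene A [407.7 172.9] B [410.9 170.1] tips [413.  218.4] [415.9 215.5] [([407.9, 175.2], [399, 154, 18, 44, 512])]
side A [374.3 137.8] B [370.7 136.2] tips [362.2 169.7] [358.8 168. ] [([406.8, 132.9], [403, 131, 8, 5, 21]), ([371.5, 147.9], [368, 143, 8, 11, 55]), ([391.0, 194.0], [388, 193, 7, 3, 11])]
wrist A [322.4 285.5] B [331.1 265.3] tips [322.3 231.7] [327.8 218.6] [([323.3, 259.4], [305, 247, 36, 27, 558]), ([322.3, 276.1], [303, 270, 37, 14, 279]), ([322.5, 288.4], [303, 282, 40, 17, 355]), ([322.0, 313.5], [296, 295, 54, 50, 1233])]
```

Call:
arm_command(moves=[-0.6,-0.2,2,0,0,0,-1,-1.3,-0.5,4,0,0,0,-1,-2,-0.8,6,0,0,0,-1,-2.6,-1.1,8,0,0.006,0,-1,-2.6,-1.1,9.3,0,0.006,0,-1])

```text
t: 13.98
tool_pos: [473.0, -448.2, 192.4]
orientation: [2.992, 0.363, 0.484]
force: [-0.8, -0.0, -2.7]
width: 21.3
```

Call:
arm_command(moves=[0,0,0.8,0,0,0,-1,0,0,1.8,0,0,0,-1,0,0,2.7,0,0,0,-1,0,0,3.1,0,0,0,-1,0,0,3.1,0,0,0,-1])

```text
t: 14.4
tool_pos: [483.6, -451.3, 164.9]
orientation: [2.99, 0.361, 0.486]
force: [-0.2, 0.1, -1.2]
width: 21.4
```

```bash
python3 - <<'E'
from chk import *
d,s,z,p=look(); pickle.dump((d,s),open('c5.pkl','wb'))
print(s['t'],p,z,s['force'],s['width'],'n',n)
T=p+86*z; print('tip rel spot: up,y,n',(T-spot)@up,(T-spot)@ey,(T-spot)@n,'ang',np.arccos(-z@n))
out=np.zeros((600,800,3),np.uint8)
for k,(x,y,w,h,K),(X,Y) in (('scene',(375,215,90,90,4.4),(0,0)),('side',(325,150,90,90,4.4),(400,0)),('wrist',(220,110,200,80,4),(0,400))):
    a=cv2.resize(d[k]['image'][y:y+h,x:x+w],None,fx=K,fy=K,interpolation=cv2.INTER_CUBIC)[:600-Y,:800-X]; out[Y:Y+a.shape[0],X:X+a.shape[1]]=a
    for q,c in((T,'predtip'),(spot,'spot')): print(k,c,((proj(d[k],q)[0]-[x,y]+.5)*K+[X,Y]).round())
cv2.imwrite('pics/k.png',out[:600])
E
```

```text
14.55 [ 483.55868396 -451.89206927  166.22815969] [ 0.32357767 -0.05298813 -0.94471676] [-0.67824227 -0.05582553 -1.06120436] 21.409461703755216 n [-0.32166284  0.05411603  0.94530655]
tip rel spot: up,y,n 2.4562774664231894 -0.23285435537034452 19.858071303527637 ang 0.0022992600404681753
scene predtip [165. 254.]
scene spot [166. 285.]
side predtip [544. 258.]
side spot [538. 282.]
wrist predtip [412. 891.]
wrist spot [406. 877.]
```

View pics/k.png

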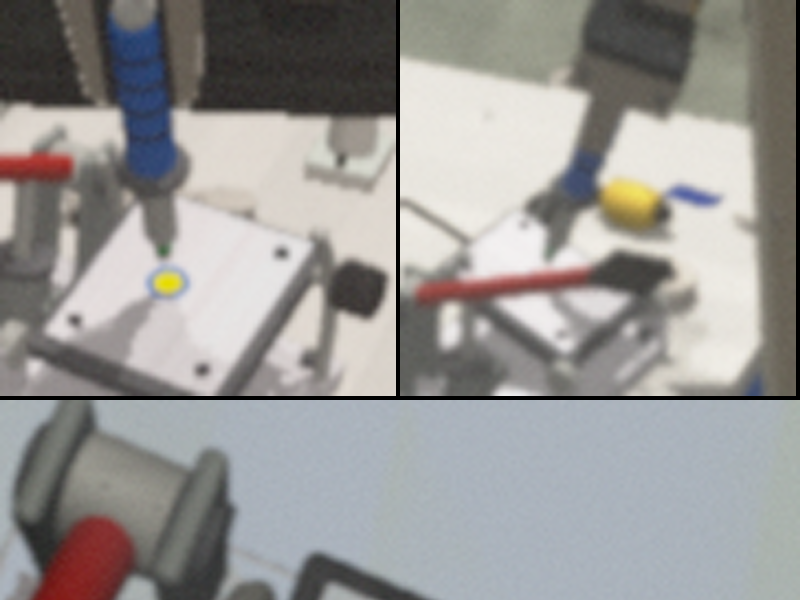

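The tip hangs about 20 mm above the panel, directly over the yellow spot (scene tip (164,258), spot (168,284)), with the lever up. That was my last viewable picture, so I'll check the offset with the green band and yellow centroids.

```bash
cat > col.py <<'E'
from chk import *
def col(d,k,lo,hi,near,rad=25):
    h=cv2.cvtColor(d[k]['image'],cv2.COLOR_BGR2HSV); m=cv2.inRange(h,lo,hi)
    yy,xx=np.nonzero(m); q=np.hypot(xx-near[0],yy-near[1])<rad
    return (np.array([xx[q].mean(),yy[q].mean()]).round(1),int(q.sum())) if q.any() else None
def rep(d,p,z,tipd=86):
    for k in d:
        g=proj(d[k],p+(tipd-10)*z)[0]; y=proj(d[k],spot)[0]
        print(k,'green pred',g.round(1),'seen',col(d,k,(45,60,25),(85,255,220),g),'yellow pred',y.round(1),'seen',col(d,k,(22,120,100),(36,255,255),y))
E
python3 - <<'E'
from col import *
d,s=pickle.load(open('c5.pkl','rb')); p=s['tool_pos']; z=Ro.from_rotvec(s['orientation']).apply([0,0,1]); rep(d,p,z)
for k in ('scene','wrist'):
    g=proj(d[k],p+76*z)[0].astype(int); print(k); print(d[k]['image'][g[1]-4:g[1]+8,g[0]-4:g[0]+5].astype(int).tolist() if k=='scene' else '')
E
```

```text
scene green pred [411.6 268.8] seen (array([412. , 271.5]), 2) yellow pred [412.3 279.4] seen (array([412.6, 278.7]), 17)
side green pred [358.3 205.6] seen None yellow pred [355.9 213.7] seen (array([373.2, 196.9]), 13)
wrist green pred [322.5 235.6] seen None yellow pred [321.  228.9] seen (array([320.1, 227.9]), 152)
scene
[[[156, 158, 164], [110, 115, 117], [101, 105, 111], [101, 106, 112], [109, 114, 117], [106, 111, 114], [107, 112, 115], [134, 138, 142], [185, 186, 193]], [[161, 164, 170], [111, 117, 121], [102, 107, 110], [100, 107, 112], [106, 110, 114], [105, 111, 116], [109, 114, 119], [132, 137, 142], [182, 183, 189]], [[169, 170, 177], [121, 123, 129], [101, 106, 110], [104, 110, 114], [103, 110, 113], [104, 109, 112], [110, 117, 120], [129, 132, 137], [177, 180, 184]], [[177, 179, 186], [125, 129, 131], [103, 108, 109], [102, 106, 107], [107, 113, 114], [107, 113, 117], [110, 115, 119], [126, 129, 134], [175, 178, 184]], [[190, 191, 198], [142, 143, 150], [108, 111, 117], [102, 107, 112], [106, 108, 114], [110, 113, 117], [112, 117, 121], [136, 139, 143], [179, 181, 188
[... 385 characters left out ...]
, 110, 92], [85, 111, 87], [127, 143, 129], [188, 195, 194], [214, 215, 221]], [[219, 219, 226], [217, 219, 225], [205, 207, 213], [153, 160, 159], [94, 117, 95], [85, 111, 88], [139, 150, 145], [194, 199, 202], [217, 218, 224]], [[218, 220, 226], [218, 219, 224], [213, 213, 219], [180, 183, 187], [141, 145, 146], [135, 142, 142], [169, 173, 178], [207, 208, 214], [220, 221, 226]], [[219, 220, 226], [221, 221, 227], [217, 217, 224], [204, 205, 210], [187, 183, 185], [185, 181, 184], [200, 196, 201], [215, 212, 216], [221, 220, 225]], [[219, 220, 227], [220, 219, 227], [218, 217, 222], [214, 208, 211], [205, 188, 185], [197, 183, 177], [204, 192, 187], [209, 195, 192], [216, 205, 205]]]
wrist
```

```bash
python3 - <<'E'
from col import *
d,s=pickle.load(open('c5.pkl','rb')); p=s['tool_pos']; z=Ro.from_rotvec(s['orientation']).apply([0,0,1])
I=d['side']['image'].astype(int); print('cols 350-366'); 
for v in range(190,216): print(v,I[v,350:367].mean(1).astype(int))
for t in(-60,28,44,70,76,86,92): print(t,proj(d['side'],p+t*z).round(1),proj(d['scene'],p+t*z).round(1))
I=d['scene']['image'].astype(int); print('scene green-excess, gray; cols 404-420')
for v in range(240,284): print(v,I[v,404:421].mean(1).astype(int))
E
```

```text
cols 350-366
190 [228 228 229 230 229 228 229 227 217 191 160 129 105  91  87  84  84]
191 [228 227 228 227 228 229 227 221 200 163 130 110  98  87  86  84  84]
192 [228 228 229 228 228 225 218 204 179 142 114 104  93  87  84  84  84]
193 [226 229 228 225 221 211 187 166 147 122 105 101  98  90  87  81  86]
194 [227 227 225 219 196 168 144 127 115 100  95  95  97  92  85  86  83]
195 [227 227 220 196 158 124 109 107 101  93  89  90  89  90  90  84  82]
196 [222 219 207 170 124  98 100 105  97  88  86  89  95  88  86  84  87]
197 [216 210 197 155 117 101 103 101  90  85  89  95  95  90  92 104 123]
198 [217 220 205 174 139 120 109  94  86  86  96 101 102 100 112 139 173]
199 [229 227 219 193 175 158 128 100  84  91 101 104 107 113 133 174 205]
200 [235 227 202 189 198 192 159 124  96 100 105 109 109 117 156 196 219]
201 [237 228 203 191 214 222 205 169 133 111 108 109 113 135 177 212 224]
202 [239 235 226 224 231 234 230 206 155 119 111 106 117 149 200 223 228]
203 [239 238 239 237 239 239 234 213 167 126 109 110 122 166 209 229 230]
204 [239 238 240 240 241 240 236 210 158 120 113 11
[... 3675 characters left out ...]
3 199 214 222 224 225 225 227 225]
275 [222 222 220 222 222 219 211 192 185 194 198 208 218 223 227 226 227]
276 [222 221 221 221 218 207 188 177 179 179 182 186 197 217 226 227 226]
277 [221 221 222 219 207 186 177 179 175 175 179 183 179 200 220 227 228]
278 [221 222 223 217 191 171 177 171 162 160 165 174 176 184 215 224 227]
279 [223 224 223 216 185 168 174 162 149 149 156 168 173 177 211 225 228]
280 [223 224 223 217 193 167 172 167 162 161 167 174 173 187 215 225 226]
281 [223 224 222 215 200 166 156 165 165 164 170 176 185 209 224 226 225]
282 [221 217 211 198 179 159 154 161 165 163 173 191 210 222 226 225 224]
283 [205 192 182 168 159 161 179 190 194 192 199 210 222 225 226 224 223]
```

```bash
python3 - <<'E'
from col import *
d,s=pickle.load(open('c5.pkl','rb')); p=s['tool_pos']; z=Ro.from_rotvec(s['orientation']).apply([0,0,1])
for a in((411.1,269.3),):
  for b in ((360.1,205.3),(359.6,205)):
    q,e=tri((d['scene'],a),(d['side'],b)); v=q-spot; print(q,e,'rel spot up,y,n',v@up,v@ey,v@n,'pred',(p+70*z-spot)@up,(p+70*z-spot)@ey,(p+70*z-spot)@n)
# where flange centre lies in wrist (dark disc): flange pred
print(proj(d['wrist'],[p+22*z,p-64*z,p-70*z]))
w=d['wrist']['image']; h=cv2.cvtColor(w,cv2.COLOR_BGR2HSV); m=cv2.inRange(h,(105,90,50),(128,255,255)); m[:, :260]=0;m[:,380:]=0; yy,xx=np.nonzero(m)
for v in range(235,340,8):
    r_=xx[(yy==v)]; print(v,r_.min() if len(r_) else 0,r_.max() if len(r_) else 0, end='; ')
E
```

```text
[ 503.03088496 -456.45825981   96.25347076] [0.0, 0.0] rel spot up,y,n -1.654908582063274 -1.6281690335570378 33.19972463976674 pred 2.4274693869587605 -0.2557336240789349 35.858029010772405
[ 504.22194165 -456.38627494   96.26953305] [0.7, 0.7] rel spot up,y,n -0.5506487872236021 -1.3595773389254338 32.835685288999386 pred 2.4274693869587605 -0.2557336240789349 35.858029010772405
[[322.52359378 258.66367433]
 [322.72134404 330.87220373]
 [322.74429507 339.25277479]]
235 311 330; 243 0 0; 251 311 332; 259 305 338; 267 308 340; 275 308 336; 283 303 340; 291 304 339; 299 308 336; 307 301 342; 315 300 344; 323 298 347; 331 295 348; 339 296 348;
```

Call:
arm_command(moves=[0,0,0.4,0,0,0,-1,0,0,0.8,0,0,0,-1,0,0,1.2,0,0,0,-1,0,0,1.4,0,0,0,-1,0,0,1.4,0,0,0,-1])

```text
t: 14.97
tool_pos: [487.7, -452.0, 151.6]
orientation: [2.99, 0.361, 0.486]
force: [-1.0, 0.2, -1.7]
width: 21.5
```

```bash
cat > m.py <<'E'
from col import *
F=[];Q=[]
for i in range(12):
    c=snap('scene'); s=robot.state(); F.append(s['force']); Q.append(s['tool_pos'])
z=Ro.from_rotvec(s['orientation']).apply([0,0,1]); p=np.mean(Q,0)
F=np.array(F); print(s['t'],'force',F.mean(0).round(2),'sd',F.std(0).round(2),'along n',(F.mean(0)@n).round(2)); T=p+86*z-spot
print('tip pred up,y,n',(T@up).round(2),(T@ey).round(2),(T@n).round(2),'ang',np.arccos(-z@n).round(4),'w',s['width'])
I=c['image'].astype(int)
for v in range(264,290): print(v,I[v,404:421].mean(1).astype(int),(I[v,408:416,1]-I[v,408:416,2]))
E
python3 m.py
```

```text
15.5667 force [-0.07  0.11 -1.07] sd [0.53 0.5  0.43] along n -0.98
tip pred up,y,n 1.92 0.09 5.36 ang 0.0023 w 21.555925873922828
264 [197 204 194 154 103  87  87  90  93 102 124 176 214 222 223 223 224] [-3 -2 -2 -5 -3 -3 -5 -6]
265 [214 219 210 172 117  97 101 102 106 110 127 174 212 223 224 223 223] [-6 -3 -3 -2 -3 -3 -4 -7]
266 [219 220 214 179 124 104 104 107 109 111 121 170 212 223 223 223 223] [-3 -4 -7 -5 -2 -5 -3 -7]
267 [221 220 216 193 136 106 107 108 112 114 118 164 211 223 223 223 224] [-5 -4 -3 -4 -3 -2 -8 -5]
268 [221 221 219 205 150 106 105 109 109 111 114 157 208 221 222 224 225] [-5 -5 -3 -4 -3 -4 -4 -6]
269 [221 221 222 210 155 109 106 110 109 113 113 152 203 220 224 224 225] [-6 -6 -2 -4 -2 -5 -5 -5]
270 [221 222 222 211 161 113 108 106 111 111 113 145 197 220 224 225 225] [-7 -3 -2 -4 -5 -2 -5 -6]
271 [222 222 221 212 166 116 102 106 108 110 117 145 192 218 225 225 225] [-7 -5 -6 -5 -3 -5 -6 -5]
272 [222 222 223 214 180 130 109 107 109 111 111 145 198 221 225 225 226] [-6 -4 -6 -5 -4 -3 -4 -5]
273 [222 222 221 218 201 151 116 110 109 109 120 162 210 223 226 226 
[... 962 characters left out ...]

283 [185 164 156 152 151 148 142 151 177 190 195 201 213 223 225 224 222] [-6 -6 -5 -5 -5 -4 -5 -4]
284 [160 153 151 150 151 152 153 166 186 202 206 207 214 220 223 223 224] [-6 -5 -6 -8 -7 -7 -6 -7]
285 [152 147 150 150 149 152 164 189 198 206 209 210 209 214 220 223 225] [-7 -6 -7 -7 -6 -7 -7 -7]
286 [152 148 150 151 149 156 176 198 206 209 210 210 208 210 218 222 225] [-7 -5 -8 -5 -8 -7 -6 -7]
287 [149 150 151 155 162 173 192 206 208 209 209 209 205 206 214 223 225] [-8 -7 -8 -7 -8 -7 -7 -7]
288 [149 148 152 162 189 197 204 209 210 209 208 206 203 206 216 225 226] [-6 -7 -7 -7 -7 -7 -7 -7]
289 [148 151 155 174 199 206 206 209 208 210 206 204 204 206 215 225 226] [-8 -7 -8 -7 -7 -7 -7 -7]
```

Call:
arm_command(moves=[0,0,0.2,0,0,0,-1,0,0,0.4,0,0,0,-1,0,0,0.4,0,0,0,-1])

```text
t: 15.82
tool_pos: [489.0, -452.3, 148.0]
orientation: [2.989, 0.361, 0.486]
force: [-0.3, 0.4, -0.6]
width: 21.7
```

```bash
python3 m.py | head -2
```

```text
16.4167 force [-0.13 -0.   -0.96] sd [0.42 0.53 0.65] along n -0.87
tip pred up,y,n 1.89 0.15 1.28 ang 0.0023 w 21.426564973949123
```

Call:
arm_command(moves=[0,0,0.1,0,0,0,-1,0,0,0.2,0,0,0,-1,0,0,0.3,0,0,0,-1])

```text
t: 16.67
tool_pos: [490.2, -452.8, 145.7]
orientation: [2.989, 0.361, 0.487]
force: [0.3, -0.3, 0.6]
width: 21.4
```

```bash
python3 m.py
```

```text
17.2667 force [-0.19 -0.15  0.16] sd [0.59 0.55 0.62] along n 0.21
tip pred up,y,n 1.98 0.07 -1.66 ang 0.0022 w 21.58938130733834
264 [111  89  76  78  74  76  76  78  86  92  93  96 123 172 208 221 223] [-4 -5 -5 -4  0 -3 -3 -2]
265 [174 149 119  93  74  77  73  77  79  84  87 118 165 203 219 223 224] [-3 -1  0 -5 -2 -4 -4 -3]
266 [209 199 179 139  93  79  80  84  85  88  97 143 198 219 223 222 224] [-7 -2 -4 -3 -2 -4 -3 -6]
267 [220 217 208 183 131  97  99  99 101 102 108 156 210 221 223 223 224] [-8 -2 -3 -3 -5 -5 -4 -4]
268 [221 220 219 204 148 103 102 107 108 107 112 156 208 221 222 224 224] [-7 -4 -5 -4 -4 -2 -3 -8]
269 [221 222 221 209 153 108 104 106 111 109 112 150 200 220 223 225 223] [-6 -8 -5 -4 -4 -3 -2 -5]
270 [222 221 222 212 161 113 104 107 109 108 113 141 191 218 225 224 225] [-6 -5 -3 -5 -4 -4 -5 -4]
271 [222 222 221 213 171 119 104 107 110 112 112 135 185 215 225 225 226] [-6 -6 -1 -3 -3 -3 -4 -6]
272 [222 222 222 212 176 124 106 108 110 111 113 134 183 216 225 226 226] [-6 -4 -2 -4 -1 -3 -2 -4]
273 [222 223 221 214 179 127 106 107 108 109 111 129 177 215 225 227 2
[... 953 characters left out ...]

283 [185 164 153 149 148 149 144 142 154 183 192 200 210 222 224 224 223] [-6 -5 -3 -4 -7 -6 -6 -3]
284 [161 153 149 148 150 149 152 161 176 199 206 209 213 216 222 223 224] [-7 -7 -5 -5 -6 -7 -6 -7]
285 [151 149 148 148 149 150 164 190 197 206 209 209 209 210 217 222 224] [-6 -5 -6 -6 -7 -7 -6 -6]
286 [150 149 149 151 150 157 175 200 206 208 208 209 206 207 212 222 226] [-7 -6 -7 -7 -7 -7 -7 -7]
287 [149 148 149 151 156 171 191 206 209 209 210 207 206 204 209 221 225] [-7 -5 -6 -8 -6 -7 -7 -6]
288 [149 149 150 152 161 185 203 208 208 208 208 206 204 204 210 221 226] [-4 -7 -6 -7 -6 -8 -7 -6]
289 [147 150 150 152 161 184 203 209 209 208 206 205 204 204 209 217 224] [-6 -7 -7 -7 -7 -8 -6 -7]
```

Call:
arm_command(moves=[0,0,0.15,0,0,0,-1,0,0,0.3,0,0,0,-1,0,0,0.4,0,0,0,-1,0,0,0.4,0,0,0,-1])

```text
t: 17.6
tool_pos: [491.4, -452.9, 141.8]
orientation: [2.989, 0.361, 0.487]
force: [-1.0, -0.2, 1.3]
width: 21.6
```

```bash
python3 m.py; python3 m.py | head -2; python3 - <<'E'
from col import *
d,s,z,p=look(); I=d['side']['image'].astype(int); print('side cols 350-366'); 
for v in range(200,214): print(v,I[v,350:367].mean(1).astype(int))
print([proj(d['side'],p+t*z).round(1).tolist() for t in(60,70,76)])
w=d['wrist']; y=proj(w,spot)[0]; print('wrist yellow',y,col(d,'wrist',(22,120,100),(36,255,255),y))
# lever pad still up?
c=d['scene']['image']; h=cv2.cvtColor(c,cv2.COLOR_BGR2HSV); m=cv2.inRange(h,(0,150,80),(8,255,255))|cv2.inRange(h,(172,150,80),(180,255,255)); k,l,st,ce=cv2.connectedComponentsWithStats(m); print([st[i].tolist() for i in range(1,k) if st[i,4]>40])
e=pickle.load(open('c2.pkl','rb'))['scene']['image']; h=cv2.cvtColor(e,cv2.COLOR_BGR2HSV); m=cv2.inRange(h,(0,150,80),(8,255,255))|cv2.inRange(h,(172,150,80),(180,255,255)); k,l,st,ce=cv2.connectedComponentsWithStats(m); print([st[i].tolist() for i in range(1,k) if st[i,4]>40])
E
```

```text
18.2 force [-0.45 -0.16  1.22] sd [0.48 0.54 0.48] along n 1.29
tip pred up,y,n 1.95 0.11 -5.65 ang 0.0022 w 21.518842937876425
264 [ 80  75  76  75  77  77  78  80  83  87  96  98  95 107 155 205 220] [ 1  4  7  4  3 -3 -2 -3]
265 [110  84  74  77  80  74  78  78  83  92  98 100 113 147 188 216 222] [-2  0  0 -3 -1 -3 -2 -3]
266 [169 137 104  81  71  76  74  77  84  85  88 111 163 199 213 221 222] [-1 -2 -5 -5 -4 -4 -5 -4]
267 [206 193 168 134  97  79  78  82  80  85  89 139 197 217 222 223 224] [-4 -5 -2 -4 -4 -6 -4 -5]
268 [219 216 208 190 134  91  88  93  94  98 105 149 208 222 222 224 225] [-5 -3 -2 -1 -4 -5 -4 -7]
269 [221 222 220 207 151 103 103 102 108 109 115 144 200 219 223 225 224] [-6 -3 -3 -2 -2 -3 -4 -5]
270 [222 222 221 212 162 112 105 108 110 112 112 138 189 217 223 224 225] [-6 -5 -3 -3 -1 -2  0 -6]
271 [222 223 223 213 171 122 101 108 110 106 113 138 184 217 224 225 225] [-7 -6 -5 -3 -6 -4 -4 -4]
272 [224 222 221 213 175 125 104 109 109 109 111 136 182 217 224 225 227] [-6 -4 -2 -2 -4 -3 -4 -3]
273 [222 222 221 212 180 126 102 107 108 110 111 127 175 216 225 226 227
[... 2445 characters left out ...]
 236 236 231 224]
209 [239 239 241 238 231 198 148 117 107 112 137 188 222 233 233 229 221]
210 [238 238 239 235 221 174 132 113 110 116 145 187 209 211 204 200 192]
211 [227 227 226 221 194 154 117 109 108 111 129 153 161 158 150 148 141]
212 [189 185 182 178 154 127 109 104 102 103 109 115 116 111 108 103 100]
213 [137 131 129 124 114 103 101  97  95  94  90  92  92  87  87  85  84]
[[[357.4, 208.2]], [[356.4, 210.7]], [[355.8, 212.2]]]
wrist yellow [321.34108424 236.40019758] (array([320. , 231.5]), 57)
[[475, 79, 7, 22, 76], [321, 105, 5, 25, 99], [338, 178, 8, 35, 212], [363, 250, 28, 5, 111], [504, 363, 14, 12, 41]]
[[475, 79, 8, 22, 77], [341, 178, 5, 35, 116], [363, 250, 28, 5, 106]]
```

```bash
python3 -c "
from bench import robot
print(robot.job_done()); s=robot.state(); print(s['t'],s['tool_pos'],s['force'],s['width'])"
```

```text
the job is handed in; nothing more can be done
None
the job is handed in; nothing more can be done
```

I gave the pump three full strokes, lifted the probe out of its stand, and handed the job in with the probe pressed on the yellow spot. No verdict was reported. The clock stood at about 19 s of the 64 s allowed.

**Pump:** Each stroke went down to its stop, felt as the force rising from about 8 N to 16–24 N. I saw the lever up after strokes 1 and 3. For stroke 2 I only waited about 0.9 s for the spring, without a picture. Just before hand-in the lever was up.

**Probe, last readings before hand-in:**
- **Angle:** the tool was 0.002 rad off the fitted panel normal, which is itself uncertain by about 0.02 rad. I assumed the probe lies straight in the jaws.
- **Plunger:** the push on the panel was about 2.3 N, which puts the plunger about 5.6 mm in.
- **Position:** I estimate the tip within 1–3 mm of the spot's centre. I had used up the viewable pictures, so this last check is from pixel values only.
- **Grip:** 30 N was commanded, with the fingers at 21.5 mm on the 22 mm handle.

**Disagreements:**
- **Finger length:** the fingertips were about 34 mm further back along the tool than `tool_pos` and `finger_overhang` said. Two camera views and the lever's stop both showed this. I found it partway through the first stroke and corrected for it in all later moves.
- **Tip position:** the arm's position and the camera views differed by about 2–4 mm down the slope, which is within the 7 mm tolerance, so I did not correct it.

I never moved the arm near the bottle, knob or ring, but I did not measure their positions at the end.

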